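# Wedge a drooping drawer front up to its height stop

## Task

The drawer front on the little cabinet hangs by one screw and its other end has dropped. Slide the long wooden wedge along the bench, thin end first, under the dropped end until the front's top edge comes up to the height stop and bears on it snugly, without jacking it hard against the stop or ramming the wedge. Lift the front with the wedge alone, leave the wedge lying flat on the bench and holding it there, and leave the other things where they are.

Things in the scene. Friction and masses are not known exactly. Their poses are not given: they have to be found in the camera images.
- long_wedge: The task's wedge: plain beech, 190 mm long, 40 mm wide, flat underside, one even taper from 36 mm thick at the butt to 4 mm at the thin end (1 in 6), 110 g; balances about 23 mm from its middle towards the butt. Origin: middle of the underside; x to the thin end, z up. Starts flat on the bench beside the short wedge and the flat packer, in any order of places.
- wedge_tip (a point): Middle of the long wedge's thin end, at its underside (95 mm from the wedge's origin along its x).
- wedge_butt (a point): Centre of the long wedge's butt face (the 40 mm x 36 mm end), 18 mm above its underside. If a push here also lifts the butt off the bench, the front goes up with it and drops again when the wedge is let go.
- carcass: Low open-topped drawer cabinet fixed on the bench: 200 mm deep (x), 344 wide (y), 165 tall; two white side panels 18 mm thick, a drawer box between. Origin: on the bench under its middle. Its face is the plane x = -100 mm and looks along -x; the front hangs in it between the panels. Below the drawer box (44 mm up) the bench is free for a wedge to run in from the face.
- front: Drawer front: grey board 300 mm long, 110 tall, 18 thick, about 0.6 kg (varies), flush in the cabinet's face. It can only turn, stiffly, about its one screw (along its x); its weight keeps the end down. Origin: screw head, on the outer face, 30 mm from the fixed end, half-way up; x into the cabinet, y along the front to the dropped end (270 mm away), z up across it. Starts 0.052 rad below level.
- front_low (a point): On the front's lower outer edge, 205 mm from the screw towards the dropped end: a good place for the middle of the wedge. At the start about 11 mm above the bench, at the height stop 20 to 25 mm.
- front_top (a point): Middle of the thickness of the front's top edge, 256 mm from the screw, right below the stop block. It starts some 10 to 16 mm below the stop.
- corner_packer (a point): Top centre of a small fixed plywood packer, 8 mm thick, 30 mm (along the cabinet's x) by 26 mm (y), lying in the face under the very end of the front, whose dropped corner rests on it. The wedge goes in beside it, on the screw's side.
- stop: Height stop: fixed hardwood block, 22 x 30 x 24 mm, inside the side panel above the dropped end, with a 5 mm hard rubber pad under it; a pencil line runs on over the panel's edge level with the pad's underside. Origin: centre of the pad's underside, where the front's top edge must come. Snug is some 5 to 10 N; the pad yields 1 mm at 15 N. Each newton on it costs 1.5 to 2.2 N more push on the wedge.
- short_wedge: Short beech wedge, 90 mm long, 40 mm wide, 16 mm to 4 mm thick: too low for this job; leave it. Origin: middle of the underside, thin end to x.
- flat_packer: Flat beech packer, 190 x 40 x 10 mm, no taper; leave it. Origin: middle of the underside.
- drill: Cordless drill standing on its battery, 220 mm tall; leave it. Origin: under the battery.
- tape: Tape measure, 72 x 40 x 58 mm; leave it. Origin: middle of the underside.
- pencil: Flat carpenter's pencil, 165 x 13 x 8 mm; leave it. Origin: middle of the underside.
- square: Try square, 120 mm wooden stock and 200 mm steel blade; leave it. Origin: underside of the stock's middle; the blade points to x.
- screws: Open cardboard box of screws, 120 x 85 x 50 mm; leave it. Origin: middle of the underside.

How it is judged (in metres and radians):
On the way, in this order (a step that is already met when the one before it is completed fails the run):
1. the long wedge's thin end is under the front's dropped end, on the bench, while the front is still off the stop (x of wedge_tip in the frame of carcass above -0.092 m and y of wedge_tip in the frame of carcass between 0 and 0.15 m and z of wedge_tip in the frame of carcass between -0.004 and 0.012 m and contact force between front and stop below 0.3 N), for 0.1 s.
2. the front bears on the height stop (contact force between front and stop above 2 N), for 0.2 s.
At the end, for the whole second after the job is handed in: The front's top edge bears on the height stop with 2 to 14 N; the front rests on the long wedge (more than 3 N), whose thin end lies at least 8 mm behind the face under the dropped half of the front; the wedge lies flat on the bench (within 4 mm and 3 degrees), at rest and let go (x of wedge_tip in the frame of carcass above -0.092 m and y of wedge_tip in the frame of carcass between 0 and 0.15 m and z of wedge_tip in the frame of carcass between -0.004 and 0.012 m and contact force between front and stop between 2 and 14 N and contact force between long_wedge and front above 3 N and height (world z) of long_wedge below 0.004 m and angle between long_wedge's own z axis and vertical below 0.06 rad and linear speed of long_wedge below 0.005 m/s); the robot touches nothing.
It fails at once if the front is jacked against the stop with more than 20 N (contact force between front and stop above 20 N).
It fails at once if the wedge is rammed: more than 40 N between wedge and front (contact force between long_wedge and front above 40 N).
It fails at once if the robot itself pushes or lifts the front (contact force between any of the fingers, the arm and front above 1 N).
It fails at once if another thing on the bench is moved by more than 30 mm (distance of any of short_wedge, flat_packer, drill, tape, pencil, square, screws from where it was at the start of the episode above 0.03 m).
It also fails if it takes over 69 s, if anything falls off the work surface, if the arm or the gripper's body presses on something with over 40 N, if the wrist force passes 120 N, or if a joint passes its speed limit or range.

## Robot

A 6-joint arm with a two-finger parallel gripper is mounted at the origin on the work surface. World frame = base frame: x ahead of the robot, y to its left, z up, the work surface at z = 0. Lengths are in m, angles in degrees, forces in N, time in s.
With the tool pointing down it reaches from about 0.3 to 0.75 m from the base axis. Payload 8.5 kg.
Tool frame: the origin (TCP) lies at the very end of the fingers, on their centre line; the grasp point (between the pads) lies 19 mm behind it (grip_depth is the distance from the TCP to the grasp point, in m); z points along the fingers, y is the direction in which the jaws open and shut (so a half turn about z gives the same grasp; the last joint's range is limited). The gripper opens to 85 mm and grips with 20 to 120 N. Pads are 22 mm wide; open, the fingers measure 114 mm over their backs; the gripper's body (76 mm by 85 mm) begins 54 mm behind the grasp point. The pads swing forward as they close: fully open they stand 13 mm farther back than shut.
Start: joints at [-77.653, 21.807, 74.336, -0, 83.858, -12.336], TCP at [0.23, -0.5, 0.231] pointing down, gripper open.
Joint ranges: [-178.18, 178.18], [-50.72, 133.34], [12.68, 142.11], [-81.47, 261.47], [9.98, 163.14], [-165.26, 165.26]. Speed limits (degrees/s): [136.94, 136.94, 180, 180, 180, 180].

## Interface

Orientations are given as a 3x3 rotation matrix whose columns are the frame's x, y, z axes.
In Python, from rig import observe, get_image, close_job, silhouettes, grip_depth gives the robot as it stands. The module is installed in compiled form; this text tells all that it offers.
- The arm moves only by the shell command python3 -m crank 'ROWS' [FORCE]. ROWS is a JSON object of lists of equal length, an entry for each row: "slide": the shift along the tool's x, y, z in m, a list of three; "roll": the turn about the tool's z in rad; "grip": the finger opening in m, from 0 to 0.0854. A call has exactly 8 rows; each row is the pose to reach, as a shift and turn from the pose commanded when the call began, along the tool's axes at that moment; what a row does not reach only later rows make up. A row lasts 1/10 s, in which the tool goes at most 50 mm and 8.59 degrees, less where a joint would pass 70% of its speed; a pose out of reach is approached as far as the arm can. A call with a gripper value outside its range is refused whole. The fingers move at their own pace and stop on an object; FORCE is the grip in N (left out, the last holds). Time passes only in rows, so rows that repeat a pose let the fingers close, or fill a call up. It gives the time, the measured TCP pose, the force and the opening at its end, in the units of the state.
- observe(): the state, without advancing time (a new reading comes with each control period).
- get_image(name): name is "scene" or "top" or "wrist"; returns a dict with "frame" (384x512x3 uint8, red, green, blue), "fx", "fy", "cx", "cy" (pixels), "xyz" and "rotation" of the camera in the world. Camera axes: x right, y down, z forward; pixel columns grow to the right and rows downward; lengths in m; the calibration is good to about 2 mm. A picture is of the moment at which its call begins. There is no depth.
- close_job(): hands the job in, once; it reports no verdict.
Trained networks look in a picture, given as the dict that the camera call returned (one of the last four; its "shot" number tells which), for a name from the list of things; names that differ only in an ending like _2 or _b are one class to them, and where a whole thing is asked for, a point or a joint stands for the part that bears it (a point fixed in the world has none). Each returns a list of dicts, best first, with "confidence" (0 to 1); they miss things now and then, are a little off and sometimes report something else, mostly with a low value. They report only what shows in the picture. A call takes as long as a camera call.
- silhouettes(target, picture): "pixels" (384x512 bool, what is visible of it) and "box" ([centre column, centre row, width, height] in pixels, round what is visible of it).
The state is a dict: "time_s": time; "q": joint angles; "qvel": joint speeds; "joint_efforts": joint torques, N m; "position": TCP position; "tool_rot": TCP orientation; "ft_force": force on the tool from outside, world axes, zero at the start; "wrist_torque": the same for the moment, N m; "grip_width": finger opening in m.
Only numpy, scipy, OpenCV 4.12 (cv2) and the standard library are available. Lean on these libraries where they do the work, as an engineer would, in place of code of your own. Each camera call takes 0.05 s, during which the arm holds its last target.

## Working session

There is one attempt and no reset: what is moved stays moved. The work goes in short steps, Python scripts to look and compute and a shell command to move; the robot and the scene stay as the last step left them, time stands still between calls to the robot, and variables do not carry over. Pictures are saved under pics/ and viewed, and the job is handed in when it is done.

```bash
mkdir -p pics; python3 - <<'E'
from rig import *
import cv2
for n in ("scene","top","wrist"):
    p=get_image(n); cv2.imwrite(f"pics/a_{n}.png",p["frame"][:,:,::-1])
    print(n,p["fx"],p["fy"],p["cx"],p["cy"],p["xyz"],p["rotation"])
s=observe();print(s["position"],s["tool_rot"],s["time_s"],s["ft_force"],s["grip_width"],grip_depth)
E
```

```text
scene 414.8718429997971 414.8718429997971 251.8387811993649 191.30979833172773 [ 1.24924426 -0.56623054  0.71385063] [[ 0.50413791  0.5160347  -0.69249777]
 [ 0.86345139 -0.28518174  0.41608061]
 [ 0.01722431 -0.80770017 -0.5893418 ]]
top 459.33728498200156 459.33728498200156 253.72645925373226 195.31402323867061 [ 0.37450796 -0.11548376  1.53169079] [[-0.01440352 -0.99099213  0.13314329]
 [-0.99981236  0.01254912 -0.01475658]
 [ 0.01295283 -0.13333086 -0.99098694]]
wrist 302.7706325907689 302.7706325907689 258.04400457722784 189.44442592200932 [ 0.3046467  -0.46653055  0.37366799] [[ 0.41808414 -0.86156316 -0.28794891]
 [-0.90840672 -0.39711608 -0.13075188]
 [-0.00169814  0.31624001 -0.9486777 ]]
[ 0.22961832 -0.49954537  0.23084125] [[ 9.08656520e-01  4.17544353e-01 -2.07862617e-04]
 [ 4.17544320e-01 -9.08655908e-01  1.08668733e-03]
 [ 2.64864561e-04 -1.07421738e-03 -9.99999388e-01]] 0.15 [-0.61926913  0.29920869  0.13737483] 0.08553307174316886 0.0187
```

View pics/a_scene.png

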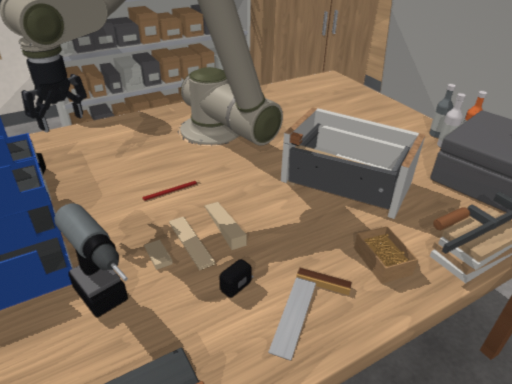

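View pics/a_top.png

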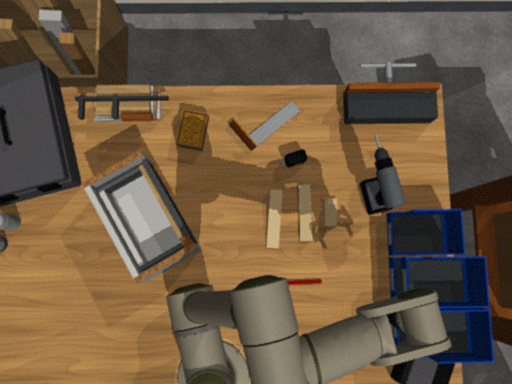

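View pics/a_wrist.png

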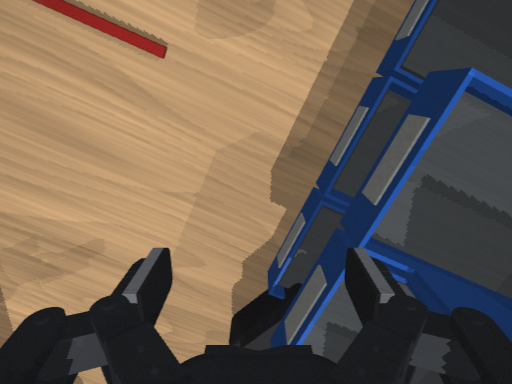

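```bash
cat > h.py <<'E'
import numpy as np, cv2
from rig import *
def proj(p,P):
    P=np.atleast_2d(P); c=(P-np.array(p["xyz"]))@np.array(p["rotation"])
    return np.c_[p["fx"]*c[:,0]/c[:,2]+p["cx"], p["fy"]*c[:,1]/c[:,2]+p["cy"]]
def ray(p,uv,z):
    uv=np.atleast_2d(uv).astype(float)
    d=np.c_[(uv[:,0]-p["cx"])/p["fx"],(uv[:,1]-p["cy"])/p["fy"],np.ones(len(uv))]@np.array(p["rotation"]).T
    o=np.array(p["xyz"]); return o+d*((z-o[2])/d[:,2])[:,None]
E
python3 - <<'E'
from h import *
P={n:get_image(n) for n in("scene","top")}
for n,p in P.items():
    ov=p["frame"].copy()
    for t in ["long_wedge","short_wedge","flat_packer","carcass","front","stop","corner_packer","pencil","tape","square","screws","drill"]:
        try: r=silhouettes(t,p)
        except Exception as e: print(t,e); continue
        for k in r[:2]:
            m=k["pixels"]; 
            c,_=cv2.findContours(m.astype(np.uint8),0,2); q=max(c,key=cv2.contourArea); rr=cv2.minAreaRect(q)
            print(n,t,round(k["confidence"],2),np.round(k["box"],1),m.sum(),np.round(cv2.boxPoints(rr)).tolist())
    if n=="top": c=p["frame"][140:300,70:360]; 
    else: c=p["frame"][90:310,130:430]
    cv2.imwrite(f"pics/b_{n}.png",cv2.resize(c[:,:,::-1],None,fx=2.6,fy=2.6,interpolation=cv2.INTER_CUBIC))
E
```

```text
scene short_wedge 0.6 [159.6 256.2  24.3  25.6] 469 [[144.0, 245.0], [160.0, 237.0], [173.0, 263.0], [156.0, 271.0]]
scene flat_packer 0.9 [191.1 241.4  45.4  53.8] 907 [[168.0, 222.0], [182.0, 213.0], [214.0, 262.0], [200.0, 271.0]]
scene carcass 0.66 [352.  164.6 146.2 110.7] 10181 [[269.0, 177.0], [298.0, 92.0], [426.0, 136.0], [398.0, 220.0]]
scene carcass 0.27 [191.7 241.9  44.5  53.4] 948 [[168.0, 222.0], [182.0, 213.0], [214.0, 263.0], [200.0, 272.0]]
scene front 0.92 [343.7 176.7 111.4  66. ] 3994 [[281.0, 183.0], [290.0, 145.0], [398.0, 171.0], [389.0, 209.0]]
scene stop 0.59 [297.1 138.1   9.4  12. ] 141 [[288.0, 143.0], [291.0, 131.0], [303.0, 134.0], [300.0, 146.0]]
scene corner_packer 0.82 [352.1 162.  142.9 106.8] 10190 [[269.0, 178.0], [295.0, 94.0], [426.0, 135.0], [399.0, 219.0]]
scene corner_packer 0.48 [233.3 278.   37.2  43.3] 945 [[211.0, 280.0], [242.0, 255.0], [259.0, 276.0], [228.0, 301.0]]
scene pencil 0.56 [170.3 190.8  56.   21. ] 270 [[142.0, 196.0], [197.0, 179.0], [199.0, 184.0], [143.0, 202.0]]
scene tape 0.73 [233.9 278.2  37.   42.5] 879 [[212.0, 280.
[... 1819 characters left out ...]
8.0], [308.0, 161.0], [283.0, 169.0]]
top tape 0.59 [264.1 124.7  69.9  48.6] 1063 [[227.0, 124.0], [277.0, 83.0], [299.0, 111.0], [250.0, 151.0]]
top square 0.64 [264.9 125.2  67.4  49.5] 1023 [[228.0, 124.0], [278.0, 84.0], [300.0, 111.0], [250.0, 151.0]]
top screws 0.83 [191.9 130.1  32.5  41.1] 1046 [[175.0, 146.0], [182.0, 108.0], [210.0, 114.0], [202.0, 151.0]]
top screws 0.46 [141.3 216.9 123.  131.5] 8399 [[79.0, 184.0], [143.0, 147.0], [202.0, 250.0], [138.0, 286.0]]
top drill 0.6 [384.6 178.   42.1  78.2] 1860 [[346.0, 145.0], [385.0, 133.0], [407.0, 204.0], [368.0, 216.0]]
top drill 0.35 [303.1 282.2  35.8  11.3] 130 [[288.0, 280.0], [320.0, 278.0], [320.0, 283.0], [288.0, 285.0]]
```

View pics/b_scene.png

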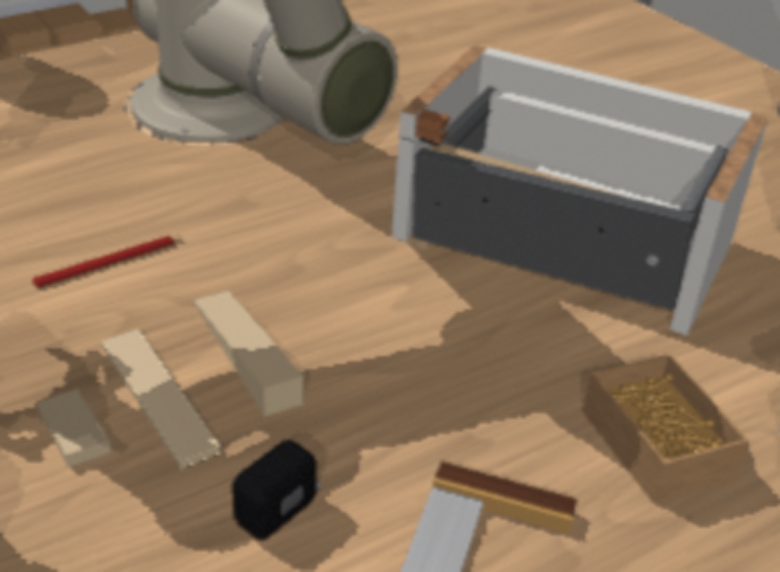

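View pics/b_top.png

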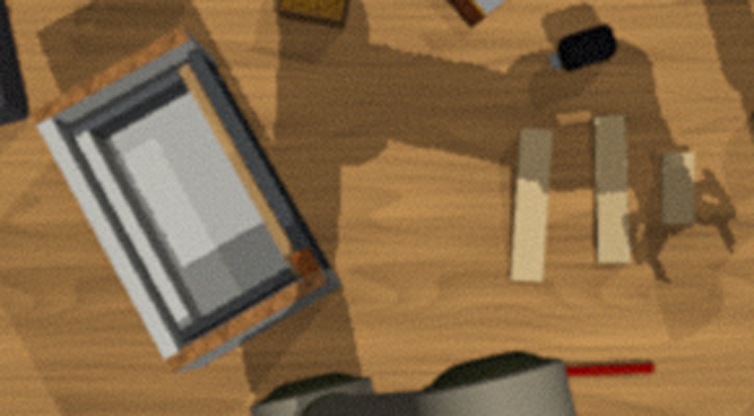

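```bash
cat > fit.py <<'E'
from h import *
from scipy.optimize import least_squares
def pose(v,z=0):
    c,s=np.cos(v[2]),np.sin(v[2]); return np.array([[c,-s,0],[s,c,0],[0,0,1]]),np.array([v[0],v[1],z])
def tow(v,L):
    R,t=pose(v); return np.atleast_2d(L)@R.T+t
def box(a,b,h): return np.array([[i*a/2,j*b/2,k] for i in(-1,1) for j in(-1,1) for k in(0,h)])
CAR=box(.2,.344,.165)
WED=np.array([[x,y,z] for y in(-.02,.02) for x,z in((-.095,0),(-.095,.036),(.095,0),(.095,.004))])
def wed(l,h0,h1): return np.array([[x,y,z] for y in(-.02,.02) for x,z in((-l/2,0),(-l/2,h0),(l/2,0),(l/2,h1))])
def contour(m):
    c,_=cv2.findContours(m.astype(np.uint8),cv2.RETR_EXTERNAL,cv2.CHAIN_APPROX_NONE)
    return max(c,key=cv2.contourArea)[:,0].astype(float)
def resid(v,model,obs):
    r=[]
    for p,c,off in obs:
        h=cv2.convexHull(proj(p,tow(v,model)).astype(np.float32))
        # contour pixels lie ~0.5 px inside
        r+= [cv2.pointPolygonTest(h,(float(a),float(b)),True)-.5 for a,b in c]
    return np.array(r)
def fit(v0,model,obs): return least_squares(resid,v0,args=(model,obs),loss="soft_l1",f_scale=.7,diff_step=1e-4,x_scale=[.01,.01,.05])
E
python3 - <<'E'
from fit import *
P={n:get_image(n) for n in("scene","top")}
def go(t,model,v0,views):
    obs=[]
    for n in views:
        m=[k for k in silhouettes(t,P[n])]
        if not m: continue
        obs.append((P[n],contour(m[0]["pixels"]),0))
    for o in ([obs]+([[x] for x in obs] if len(obs)>1 else [])):
        f=fit(v0,model,o); r=f.fun
        print(t,np.round(f.x[:2],4),round(np.degrees(f.x[2]),2),"rms",np.sqrt((np.clip(r,-3,3)**2).mean()).round(2))
    return fit(v0,model,obs).x
v=ray(P["top"],[142,216],.08)[0]; print(v)
c=go("carcass",CAR,[v[0],v[1],np.radians(120)],("scene","top"))
v=ray(P["top"],[273.6,219],.01)[0]; print(v)
w=go("long_wedge",WED,[v[0],v[1],np.radians(180)],("top",))
np.save("c.npy",c);np.save("w.npy",w)
for n,s in(("scene",(90,310,130,430)),("top",(140,300,70,360))):
    k=3 if n=="scene" else 2.6
    a,b,cc,d=s; im=cv2.resize(P[n]["frame"][a:b,cc:d,::-1],None,fx=2.6,fy=2.6,interpolation=cv2.INTER_CUBIC).copy()
    def L(A,col=(0,0,255)):
        q=((proj(P[n],A)-[cc-.5,a-.5])*2.6).astype(int); cv2.polylines(im,[q.reshape(-1,1,2)],True,col,1)
    L(tow(c,CAR[[0,2,6,4]]));L(tow(c,CAR[[1,3,7,5]]));L(tow(c,CAR[[0,1,3,2]]),(255,0,0))
    L(tow(w,WED[[0,1,3,2]]));L(tow(w,WED[[4,5,7,6]]));L(tow(w,WED[[1,5,7,3]]),(255,0,0))
    cv2.imwrite(f"pics/c_{n}.png",im)
E
```

```text
[0.50807066 0.21690181 0.08      ]
carcass [0.5031 0.2121] 119.79 rms 1.2
carcass [0.5016 0.2165] 119.99 rms 1.49
carcass [0.5016 0.2102] 119.8 rms 0.44
[ 0.4987378  -0.20301484  0.01      ]
long_wedge [ 0.5001 -0.2037] 175.58 rms 0.44
```

View pics/c_scene.png

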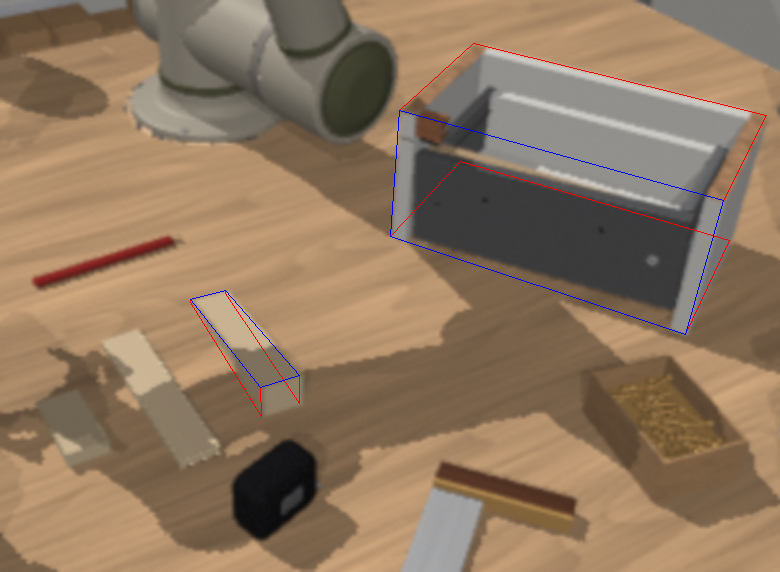

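View pics/c_top.png

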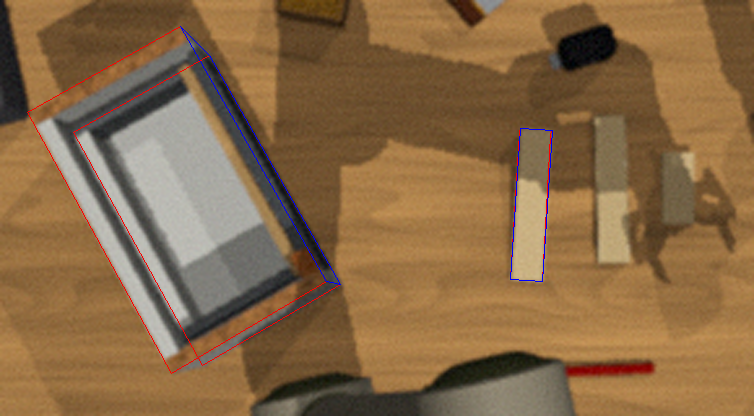

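```bash
python3 -m crank '{"slide":[[0.04,-0.013,0],[0.08,-0.026,0],[0.12,-0.039,0],[0.16,-0.052,0],[0.2,-0.065,0],[0.24,-0.078,0],[0.28,-0.091,0],[0.32,-0.104,0]],"roll":[-0.14,-0.28,-0.42,-0.56,-0.7,-0.84,-0.98,-1.12],"grip":[0.085,0.085,0.085,0.085,0.085,0.085,0.085,0.085]}' 40
cat > st.py <<'E'
from fit import *
import sys
s=observe();R=np.array(s["tool_rot"]);t=np.array(s["position"])
print("t",s["time_s"],"pos",t.round(4),"yaw",np.degrees(np.arctan2(R[1,0],R[0,0])).round(2),"q",np.round(s["q"],1),"F",np.round(s["ft_force"],2),"g",round(s["grip_width"],4))
if len(sys.argv)>3:
    g=np.array([float(a) for a in sys.argv[1:4]]); print("slide",((g-t)@R).round(4))
    if len(sys.argv)>4: 
        d=np.degrees(np.arctan2(R[1,0],R[0,0])); print("roll",-np.radians((float(sys.argv[4])-d+180)%360-180).round(4))
E
python3 st.py 0.55 -0.2076 0.15 175.6
```

```text
time_s: 2.5
position: [0.4781, -0.2702, 0.2314]
tool_rot: [[0.014, 1.0, 0.0], [1.0, -0.014, -0.0], [-0.0, 0.0, -1.0]]
ft_force: [-0.3, -0.3, 0.5]
grip_width: 0.0847
t 2.5 pos [ 0.4781 -0.2702  0.2314] yaw 89.18 q [-41.8  21.7  74.5  -0.   83.8 -41. ] F [-0.29 -0.28  0.53] g 0.0847
slide [0.0637 0.071  0.0814]
roll -1.5082
```

```bash
python3 -m crank '{"slide":[[0.008,0.009,0.01],[0.016,0.018,0.02],[0.024,0.027,0.03],[0.032,0.036,0.04],[0.04,0.045,0.05],[0.048,0.054,0.06],[0.056,0.063,0.07],[0.0637,0.071,0.08]],"roll":[-0.14,-0.28,-0.42,-0.56,-0.7,-0.84,-0.98,-1.12],"grip":[0.07,0.07,0.07,0.07,0.07,0.07,0.07,0.07]}' >/dev/null
python3 - <<'E'
from fit import *
s=observe();print(s["position"],s["q"])
for n in("wrist","top"):
    p=get_image(n);cv2.imwrite(f"pics/d_{n}.png",p["frame"][:,:,::-1]); print(p["shot"])
E
```

```text
[ 0.54968728 -0.20898939  0.15086878] [-3.23429497e+01  2.93984552e+01  7.54884089e+01  1.81986561e-03
  7.51130478e+01 -9.57031556e+01]
8
9
```

View pics/d_wrist.png

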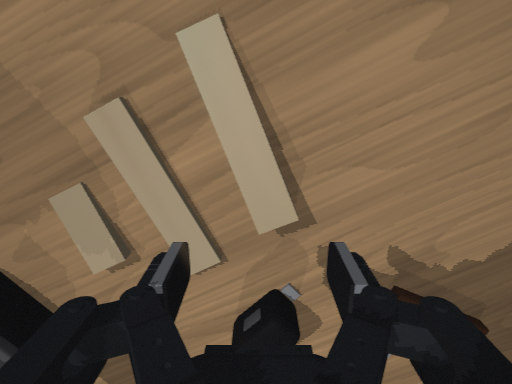

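```bash
cat > wf.py <<'E'
from fit import *
import sys
n=sys.argv[1]; t="long_wedge"
v0=[float(a) for a in sys.argv[2:5]]; v0[2]=np.radians(v0[2])
p=get_image(n)
for k in silhouettes(t,p)[:2]:
    f=fit(v0,WED,[(p,contour(k["pixels"]),0)])
    print(n,round(k["confidence"],2),f.x[:2].round(4),np.degrees(f.x[2]).round(2),"rms",np.sqrt((np.clip(f.fun,-3,3)**2).mean()).round(2))
E
python3 wf.py wrist 0.5 -0.204 175.6; python3 st.py 0.55 -0.2076 0.08 175.6
```

```text
wrist 0.88 [ 0.5018 -0.2037] 175.49 rms 0.35
t 3.5 pos [ 0.5492 -0.2095  0.1515] yaw 152.83 q [-32.4  29.3  75.5  -0.   75.2 -95.2] F [-0.95  0.09  0.47] g 0.0702
slide [0.0001 0.0021 0.0715]
roll -0.3973
```

```bash
python3 -m crank '{"slide":[[-0.001,0.003,0.01],[-0.001,0.003,0.02],[-0.001,0.003,0.03],[-0.001,0.003,0.05],[-0.001,0.003,0.07],[-0.001,0.003,0.09],[-0.001,0.003,0.11],[-0.001,0.003,0.125]],"roll":[-0.14,-0.28,-0.396,-0.396,-0.396,-0.396,-0.396,-0.396],"grip":[0.065,0.065,0.065,0.065,0.065,0.065,0.065,0.065]}'; python3 st.py 0.5515 -0.2076 0.006 175.5
```

```text
time_s: 4.3
position: [0.5512, -0.2078, 0.026]
tool_rot: [[-0.997, 0.079, 0.0], [0.079, 0.997, -0.0], [-0.0, -0.0, -1.0]]
ft_force: [1.0, 0.8, 0.0]
grip_width: 0.0648
t 4.3 pos [ 0.5512 -0.2078  0.026 ] yaw 175.48 q [ -32.2   38.    83.2   -0.    58.8 -117.6] F [0.96 0.82 0.05] g 0.0648
slide [-0.0003  0.0002  0.02  ]
roll -0.0004
```

```bash
python3 -m crank '{"slide":[[0,0,0.008],[0,0,0.016],[0,0,0.019],[0,0,0.019],[0,0,0.019],[0,0,0.019],[0,0,0.019],[0,0,0.019]],"roll":[0,0,0,0,0,0,0,0],"grip":[0.065,0.065,0.065,0.03,0.03,0.03,0.03,0.03]}' 40; python3 st.py
```

```text
time_s: 5.1
position: [0.5519, -0.2073, 0.0081]
tool_rot: [[-0.997, 0.075, 0.001], [0.075, 0.997, -0.001], [-0.001, -0.001, -1.0]]
ft_force: [-0.5, -0.2, 4.7]
grip_width: 0.0392
t 5.1 pos [ 0.5519 -0.2073  0.0081] yaw 175.71 q [ -32.1   39.5   84.    -0.    56.5 -117.8] F [-0.53 -0.23  4.66] g 0.0392
```

```bash
python3 -m crank '{"slide":[[0,0,-0.006],[0,0,-0.014],[0,0,-0.024],[0,0,-0.034],[0,0,-0.04],[0,0,-0.04],[0,0,-0.04],[0,0,-0.04]],"roll":[0,0,0,0,0.13,0.26,0.39,0.52],"grip":[0.03,0.03,0.03,0.03,0.03,0.03,0.03,0.03]}'; python3 st.py 0.5645 -0.0707 0.045 119.8; python3 - <<'E'
from h import *
p=get_image("wrist");cv2.imwrite("pics/e_wrist.png",p["frame"][:,:,::-1])
E
```

```text
time_s: 5.9
position: [0.5516, -0.2072, 0.0482]
tool_rot: [[-0.825, 0.565, 0.001], [0.565, 0.825, -0.0], [-0.001, 0.0, -1.0]]
ft_force: [1.0, 0.2, -1.1]
grip_width: 0.0392
t 5.9 pos [ 0.5516 -0.2072  0.0482] yaw 145.61 q [-32.1  36.3  82.1  -0.   61.5 -87.7] F [ 1.02  0.18 -1.06] g 0.0392
slide [0.0665 0.1199 0.0031]
roll 0.4505
```

View pics/e_wrist.png

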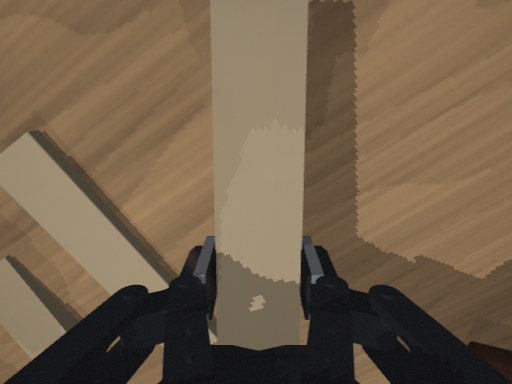

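```bash
python3 -m crank '{"slide":[[0.012,0.02,0],[0.024,0.04,0],[0.035,0.062,0],[0.046,0.082,0],[0.056,0.1,0],[0.066,0.118,0],[0.066,0.12,0],[0.066,0.12,0]],"roll":[0.09,0.18,0.27,0.36,0.45,0.45,0.45,0.45],"grip":[0.03,0.03,0.03,0.03,0.03,0.03,0.03,0.03]}'; python3 - <<'E'
from fit import *
for n in("scene","top","wrist"):
    p=get_image(n);cv2.imwrite(f"pics/f_{n}.png",p["frame"][:,:,::-1])
    k=silhouettes("carcass",p)
    if k and n!="wrist":
        f=fit([.5016,.2102,np.radians(119.8)],CAR,[(p,contour(k[0]["pixels"]),0)]); print(n,k[0]["confidence"],f.x[:2].round(4),np.degrees(f.x[2]).round(2))
E
```

```text
time_s: 6.75
position: [0.5644, -0.0707, 0.0478]
tool_rot: [[-0.504, 0.864, 0.001], [0.864, 0.504, -0.0], [-0.001, 0.0, -1.0]]
ft_force: [0.2, 0.7, -1.3]
grip_width: 0.039
scene 0.71 [0.5008 0.2315] 124.12
top 0.69 [0.5032 0.2113] 119.78
```

View pics/f_scene.png

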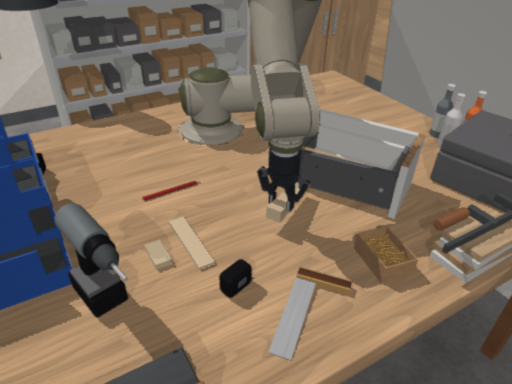

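View pics/f_wrist.png

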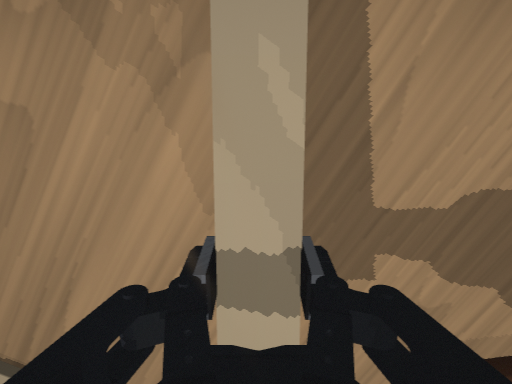

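View pics/f_top.png

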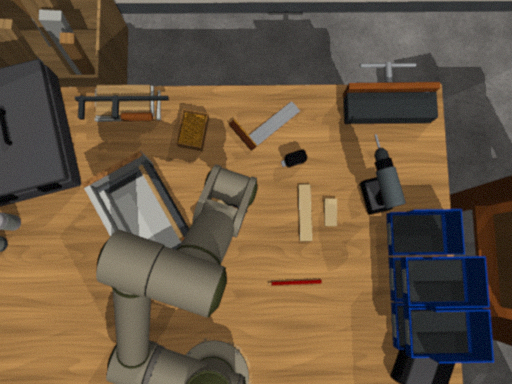

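```bash
python3 -m crank '{"slide":[[0,0,0.01],[0,0,0.02],[0,0,0.03],[0,0,0.036],[0,0,0.039],[0,0,0.039],[0,0,0.039],[0,0,0.039]],"roll":[0,0,0,0,0,0,0,0],"grip":[0.03,0.03,0.03,0.03,0.03,0.045,0.05,0.055]}'; python3 - <<'E'
from fit import *
for n in("scene","wrist"):
    p=get_image(n);cv2.imwrite(f"pics/g_{n}.png",cv2.resize(p["frame"][90:250,200:430,::-1],None,fx=3.2,fy=3.2,interpolation=cv2.INTER_CUBIC) if n=="scene" else p["frame"][:,:,::-1])
E
python3 st.py
```

```text
time_s: 7.85
position: [0.5643, -0.0708, 0.0084]
tool_rot: [[-0.502, 0.865, 0.0], [0.865, 0.502, -0.0], [-0.0, 0.0, -1.0]]
ft_force: [1.0, 0.2, 0.6]
grip_width: 0.055
t 7.95 pos [ 0.5642 -0.0708  0.0084] yaw 120.14 q [-19.1  38.   87.5   0.   54.5 -49.2] F [ 0.51 -0.33  0.5 ] g 0.055
```

View pics/g_scene.png

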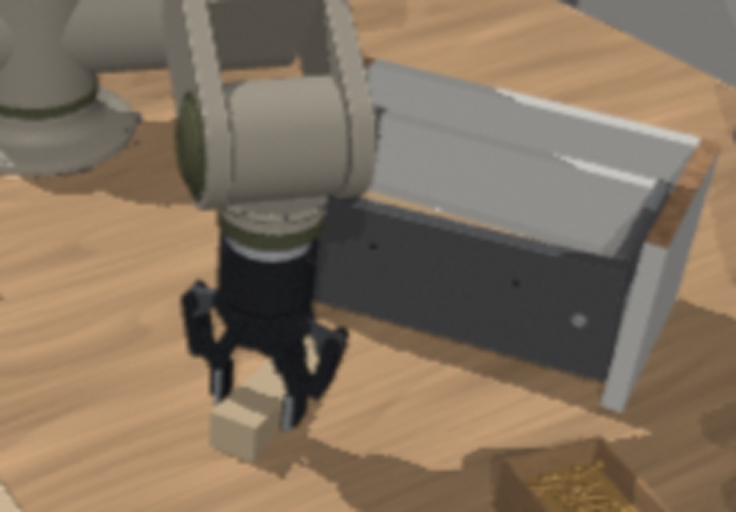

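View pics/g_wrist.png

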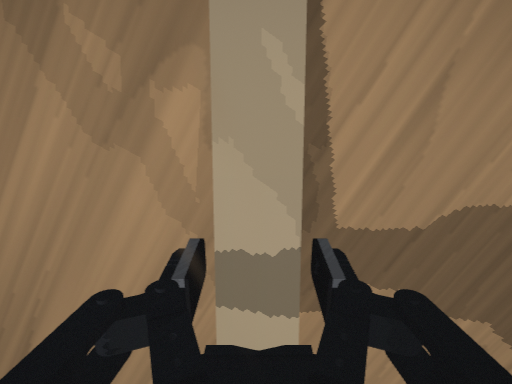

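```bash
python3 -m crank '{"slide":[[0,0,0],[0,0,0],[0,0,0],[0.01,0,0],[0.02,0,0],[0.03,0,0],[0.04,0,0],[0.05,0,0]],"roll":[0,0,0,0,0,0,0,0],"grip":[0.03,0.03,0.03,0.03,0.03,0.03,0.03,0.03]}' 30; python3 st.py
python3 - <<'E'
from fit import *
p=get_image("wrist");cv2.imwrite("pics/h_wrist.png",p["frame"][:,:,::-1])
E
```

```text
time_s: 8.75
position: [0.5386, -0.0267, 0.0085]
tool_rot: [[-0.502, 0.865, 0.0], [0.865, 0.502, -0.0], [-0.0, 0.0, -1.0]]
ft_force: [0.8, -1.5, 3.3]
grip_width: 0.0394
t 8.75 pos [ 0.5386 -0.0267  0.0085] yaw 120.15 q [-15.4  36.   92.5  -0.   51.5 -45.6] F [ 0.82 -1.46  3.35] g 0.0394
```

View pics/h_wrist.png

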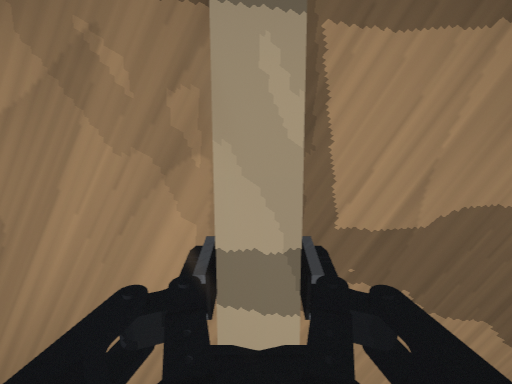

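```bash
python3 -m crank '{"slide":[[0.008,0,0],[0.015,0,0],[0.015,0,0],[0.015,0,0],[0.015,0,0],[0.015,0,0],[0.01,0,0],[-0.005,0,0]],"roll":[0,0,0,0,0,0,0,0],"grip":[0.03,0.03,0.03,0.06,0.06,0.06,0.06,0.06]}' ; python3 -m crank '{"slide":[[-0.015,0,0],[-0.03,0,0],[-0.05,0,0],[-0.05,0,0],[-0.05,0,0],[-0.05,0,0],[-0.05,0,0],[-0.05,0,0]],"roll":[0,0,0,0,0,0,0,0],"grip":[0.06,0.06,0.06,0.06,0.0,0.0,0.0,0.0]}';
python3 - <<'E'
from fit import *
for n in("scene","wrist","top"):
    p=get_image(n);cv2.imwrite(f"pics/i_{n}.png",p["frame"][:,:,::-1])
E
python3 wf.py wrist 0.50 0.04 120;python3 st.py
```

```text
time_s: 9.6
position: [0.5413, -0.0318, 0.0082]
tool_rot: [[-0.503, 0.864, -0.001], [0.864, 0.503, 0.0], [0.001, -0.001, -1.0]]
ft_force: [1.2, 0.5, -0.1]
grip_width: 0.0601
time_s: 10.4
position: [0.5664, -0.0746, 0.0084]
tool_rot: [[-0.503, 0.865, -0.0], [0.865, 0.503, 0.0], [0.0, -0.0, -1.0]]
ft_force: [0.1, -0.3, -0.3]
grip_width: 0.0016
t 10.65 pos [ 0.5666 -0.0749  0.0083] yaw 120.15 q [-19.4  38.2  87.    0.   54.8 -49.5] F [-0.01 -0.5  -0.71] g 0.0003
```

View pics/i_scene.png

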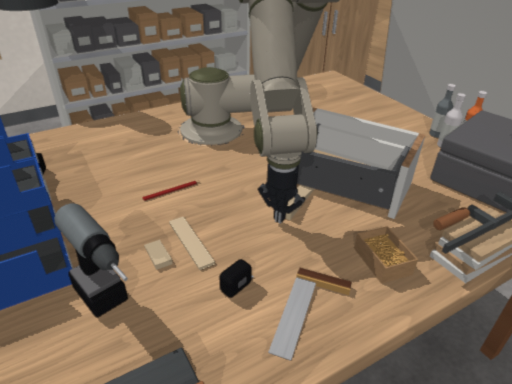

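View pics/i_wrist.png

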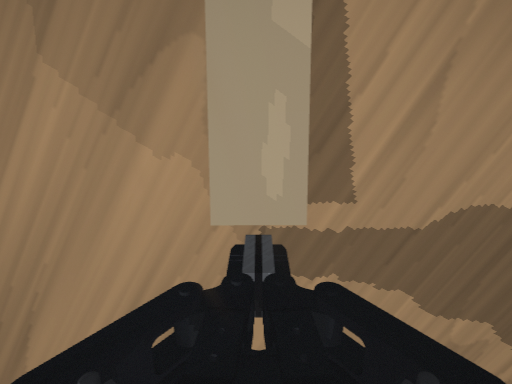

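```bash
python3 -m crank '{"slide":[[0.005,0,0],[0.01,0,0],[0.014,0,0],[0.018,0,0],[0.022,0,0],[0.026,0,0],[0.03,0,0],[0.034,0,0]],"roll":[0,0,0,0,0,0,0,0],"grip":[0,0,0,0,0,0,0,0]}' ; python3 st.py; python3 -c "
from h import *
p=get_image('wrist');cv2.imwrite('pics/j_wrist.png',p['frame'][:,:,::-1])
p=get_image('scene');cv2.imwrite('pics/j_scene.png',cv2.resize(p['frame'][90:250,230:430,::-1],None,fx=3.6,fy=3.6,interpolation=cv2.INTER_CUBIC))"
```

```text
time_s: 11.45
position: [0.5505, -0.0462, 0.0087]
tool_rot: [[-0.502, 0.865, 0.003], [0.865, 0.502, -0.002], [-0.003, 0.002, -1.0]]
ft_force: [3.5, -4.9, -1.5]
grip_width: 0.0005
t 11.45 pos [ 0.5505 -0.0462  0.0087] yaw 120.13 q [-17.1  36.8  90.4  -0.1  52.7 -47.2] F [ 3.45 -4.87 -1.55] g 0.0005
```

View pics/j_wrist.png

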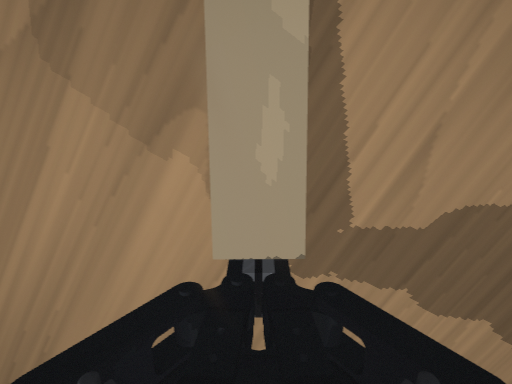

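View pics/j_scene.png

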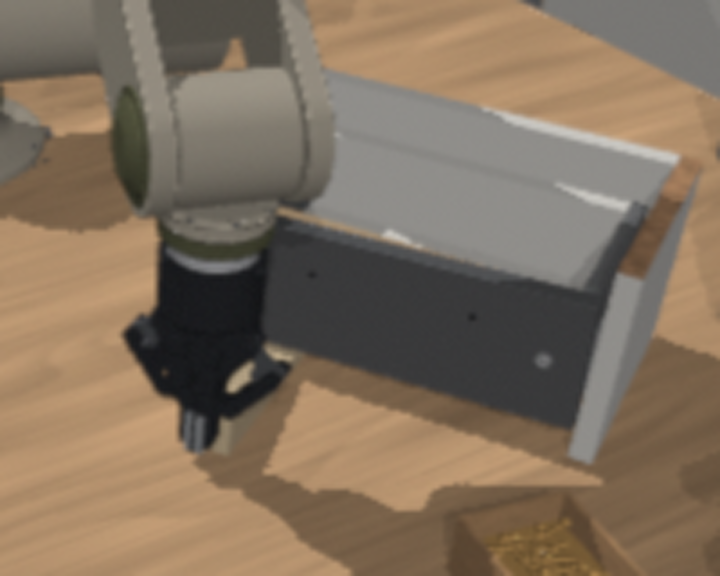

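```bash
cat > pf.py <<'E'
from fit import *
a=np.array([-.502,.865])
def rd(n=5):
    F=[];
    s=observe()
    c=np.radians(119.8);cx=np.array([np.cos(c),np.sin(c)])
    C=np.array([.5016,.2102]);d=np.array(s["position"])[:2]-C
    print("t",s["time_s"],"push",-(np.array(s["ft_force"])[:2]@a).round(2),"Fz",round(s["ft_force"][2],2),"tool cx",(d@cx).round(4),"cy",(d@[-cx[1],cx[0]]).round(4),"z",round(s["position"][2],4))
rd()
E
python3 -m crank '{"slide":[[0.003,0,0],[0.006,0,0],[0.009,0,0],[0.012,0,0],[0.015,0,0],[0.018,0,0],[0.021,0,0],[0.024,0,0]],"roll":[0,0,0,0,0,0,0,0],"grip":[0,0,0,0,0,0,0,0]}' >/dev/null; python3 pf.py; python3 -m crank '{"slide":[[0.001,0,0],[0.002,0,0],[0.003,0,0],[0.004,0,0],[0.005,0,0],[0.006,0,0],[0.007,0,0],[0.008,0,0]],"roll":[0,0,0,0,0,0,0,0],"grip":[0,0,0,0,0,0,0,0]}' >/dev/null; python3 pf.py;python3 -c "
from h import *
p=get_image('wrist');cv2.imwrite('pics/k_wrist.png',p['frame'][:,:,::-1])
p=get_image('scene');cv2.imwrite('pics/k_scene.png',cv2.resize(p['frame'][90:250,230:430,::-1],None,fx=3.6,fy=3.6,interpolation=cv2.INTER_CUBIC))"
```

```text
t 12.35 push 5.28 Fz -1.54 tool cx -0.2225 cy 0.0854 z 0.0085
t 13.15 push 6.05 Fz -1.05 tool cx -0.2145 cy 0.0855 z 0.0084
```

View pics/k_wrist.png

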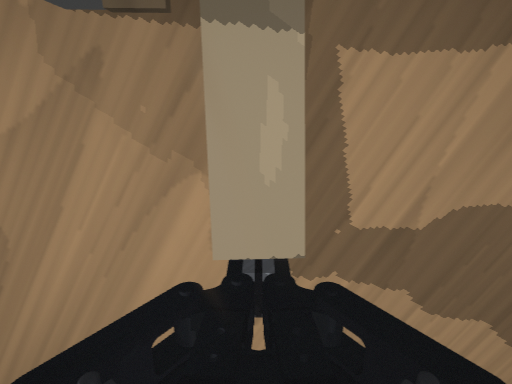

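View pics/k_scene.png

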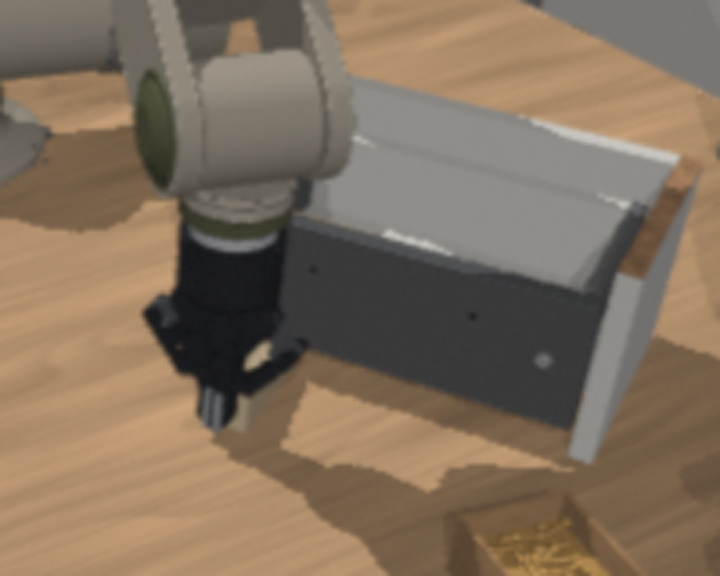

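```bash
python3 -m crank '{"slide":[[0.0005,0,0],[0.001,0,0],[0.0015,0,0],[0.002,0,0],[0.0025,0,0],[0.003,0,0],[0.003,0,0],[0.003,0,0]],"roll":[0,0,0,0,0,0,0,0],"grip":[0,0,0,0,0,0,0,0]}' >/dev/null; python3 pf.py
```

```text
t 14.05 push 5.05 Fz -1.39 tool cx -0.2112 cy 0.0856 z 0.0084
```

```bash
python3 -m crank '{"slide":[[0.0005,0,0],[0.001,0,0],[0.0015,0,0],[0.002,0,0],[0.0025,0,0],[0.003,0,0],[0.003,0,0],[0.003,0,0]],"roll":[0,0,0,0,0,0,0,0],"grip":[0,0,0,0,0,0,0,0]}' >/dev/null; python3 pf.py
```

```text
t 14.85 push 4.99 Fz -1.22 tool cx -0.2082 cy 0.0857 z 0.0084
```

```bash
python3 -m crank '{"slide":[[0.0005,0,0],[0.001,0,0],[0.0015,0,0],[0.002,0,0],[0.0025,0,0],[0.003,0,0],[0.003,0,0],[0.003,0,0]],"roll":[0,0,0,0,0,0,0,0],"grip":[0,0,0,0,0,0,0,0]}' >/dev/null; python3 pf.py
```

```text
t 15.65 push 5.77 Fz -0.9 tool cx -0.2053 cy 0.0857 z 0.0084
```

```bash
python3 -m crank '{"slide":[[0.0005,0,0],[0.001,0,0],[0.0015,0,0],[0.002,0,0],[0.002,0,0],[0.002,0,0],[0.002,0,0],[0.002,0,0]],"roll":[0,0,0,0,0,0,0,0],"grip":[0,0,0,0,0,0,0,0]}' >/dev/null; python3 pf.py
```

```text
t 16.45 push 4.84 Fz -2.1 tool cx -0.2033 cy 0.0857 z 0.0084
```

```bash
python3 -m crank '{"slide":[[0.0005,0,0],[0.001,0,0],[0.0015,0,0],[0.002,0,0],[0.002,0,0],[0.002,0,0],[0.002,0,0],[0.002,0,0]],"roll":[0,0,0,0,0,0,0,0],"grip":[0,0,0,0,0,0,0,0]}' >/dev/null; python3 pf.py
```

```text
t 17.25 push 6.2 Fz -1.82 tool cx -0.2013 cy 0.0857 z 0.0084
```

```bash
python3 -m crank '{"slide":[[0.0005,0,0],[0.001,0,0],[0.0015,0,0],[0.002,0,0],[0.002,0,0],[0.002,0,0],[0.002,0,0],[0.002,0,0]],"roll":[0,0,0,0,0,0,0,0],"grip":[0,0,0,0,0,0,0,0]}' >/dev/null; python3 pf.py
```

```text
t 18.05 push 5.57 Fz -0.56 tool cx -0.1993 cy 0.0858 z 0.0084
```

```bash
python3 -c "
from h import *
p=get_image('wrist');cv2.imwrite('pics/l_wrist.png',p['frame'][:,:,::-1])
p=get_image('scene');cv2.imwrite('pics/l_scene.png',cv2.resize(p['frame'][90:250,230:430,::-1],None,fx=3.6,fy=3.6,interpolation=cv2.INTER_CUBIC))
p=get_image('top');cv2.imwrite('pics/l_top.png',cv2.resize(p['frame'][140:300,70:270,::-1],None,fx=3.6,fy=3.6,interpolation=cv2.INTER_CUBIC))"
```

```text
(no output)
```

View pics/l_wrist.png

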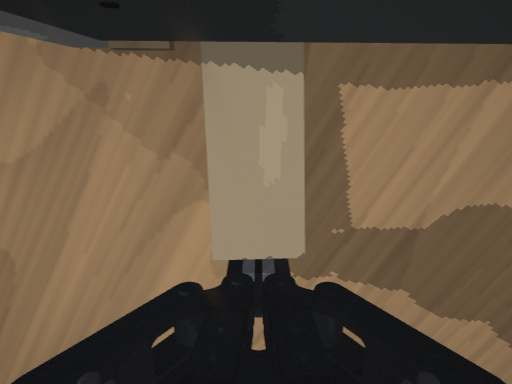

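View pics/l_scene.png

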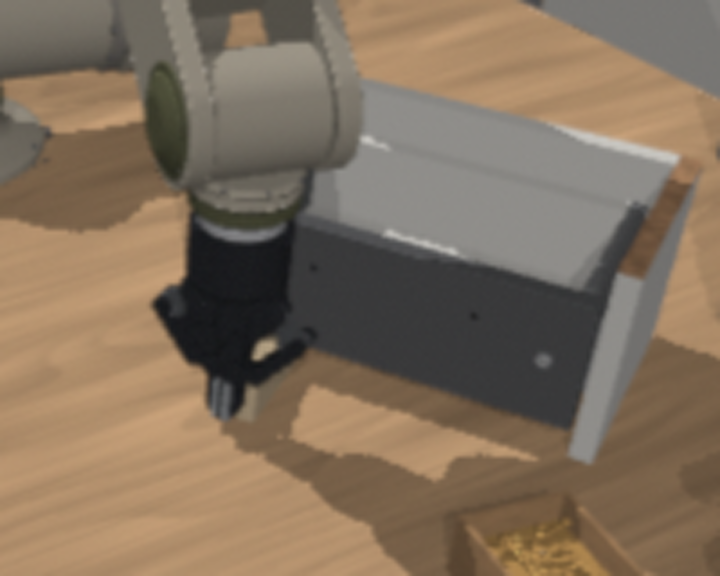

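View pics/l_top.png

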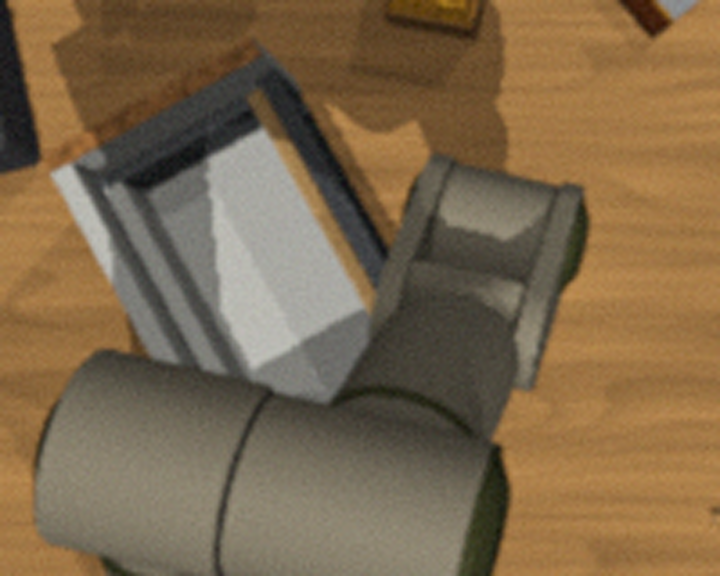

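```bash
python3 -m crank '{"slide":[[0.0005,0,0],[0.001,0,0],[0.0015,0,0],[0.002,0,0],[0.0025,0,0],[0.003,0,0],[0.003,0,0],[0.003,0,0]],"roll":[0,0,0,0,0,0,0,0],"grip":[0,0,0,0,0,0,0,0]}' >/dev/null; python3 pf.py
```

```text
t 19.0 push 4.97 Fz 0.18 tool cx -0.1963 cy 0.0858 z 0.0084
```

```bash
python3 -m crank '{"slide":[[0.0005,0,0],[0.001,0,0],[0.0015,0,0],[0.002,0,0],[0.002,0,0],[0.002,0,0],[0.002,0,0],[0.002,0,0]],"roll":[0,0,0,0,0,0,0,0],"grip":[0,0,0,0,0,0,0,0]}' >/dev/null; python3 pf.py
```

```text
t 19.8 push 5.0 Fz -1.51 tool cx -0.1943 cy 0.0858 z 0.0084
```

```bash
python3 -m crank '{"slide":[[0.0005,0,0],[0.001,0,0],[0.0015,0,0],[0.002,0,0],[0.002,0,0],[0.002,0,0],[0.002,0,0],[0.002,0,0]],"roll":[0,0,0,0,0,0,0,0],"grip":[0,0,0,0,0,0,0,0]}' >/dev/null; python3 pf.py
```

```text
t 20.6 push 5.53 Fz -1.94 tool cx -0.1923 cy 0.0859 z 0.0084
```

```bash
python3 -m crank '{"slide":[[0.0005,0,0],[0.001,0,0],[0.0015,0,0],[0.002,0,0],[0.002,0,0],[0.002,0,0],[0.002,0,0],[0.002,0,0]],"roll":[0,0,0,0,0,0,0,0],"grip":[0,0,0,0,0,0,0,0]}' >/dev/null; python3 pf.py
```

```text
t 21.4 push 6.1 Fz -0.92 tool cx -0.1903 cy 0.0859 z 0.0084
```

```bash
python3 -m crank '{"slide":[[0.0005,0,0],[0.001,0,0],[0.0015,0,0],[0.002,0,0],[0.002,0,0],[0.002,0,0],[0.002,0,0],[0.002,0,0]],"roll":[0,0,0,0,0,0,0,0],"grip":[0,0,0,0,0,0,0,0]}' >/dev/null; python3 pf.py
```

```text
t 22.2 push 4.92 Fz -0.91 tool cx -0.1883 cy 0.0859 z 0.0084
```

```bash
python3 -m crank '{"slide":[[0.0005,0,0],[0.001,0,0],[0.0015,0,0],[0.002,0,0],[0.002,0,0],[0.002,0,0],[0.002,0,0],[0.002,0,0]],"roll":[0,0,0,0,0,0,0,0],"grip":[0,0,0,0,0,0,0,0]}' >/dev/null; python3 pf.py
```

```text
t 23.0 push 5.65 Fz -0.82 tool cx -0.1864 cy 0.0859 z 0.0084
```

```bash
python3 -m crank '{"slide":[[0.0005,0,0],[0.001,0,0],[0.0015,0,0],[0.002,0,0],[0.002,0,0],[0.002,0,0],[0.002,0,0],[0.002,0,0]],"roll":[0,0,0,0,0,0,0,0],"grip":[0,0,0,0,0,0,0,0]}' >/dev/null; python3 pf.py
```

```text
t 23.8 push 9.66 Fz -1.12 tool cx -0.1851 cy 0.0858 z 0.0084
```

```bash
python3 -m crank '{"slide":[[0.0003,0,0],[0.0006,0,0],[0.001,0,0],[0.001,0,0],[0.001,0,0],[0.001,0,0],[0.001,0,0],[0.001,0,0]],"roll":[0,0,0,0,0,0,0,0],"grip":[0,0,0,0,0,0,0,0]}' >/dev/null; python3 pf.py
```

```text
t 24.6 push 10.45 Fz -4.34 tool cx -0.1845 cy 0.0857 z 0.0085
```

```bash
python3 -m crank '{"slide":[[0,0,0.0003],[0.0003,0,0.0006],[0.0006,0,0.0009],[0.001,0,0.001],[0.001,0,0.001],[0.001,0,0.001],[0.001,0,0.001],[0.001,0,0.001]],"roll":[0,0,0,0,0,0,0,0],"grip":[0,0,0,0,0,0,0,0]}' >/dev/null; python3 pf.py
```

```text
t 25.4 push 13.77 Fz 3.56 tool cx -0.1844 cy 0.0855 z 0.0083
```

```bash
python3 -m crank '{"slide":[[0.0003,0,0],[0.0006,0,0],[0.001,0,0],[0.001,0,0],[0.001,0,0],[0.001,0,0],[0.001,0,0],[0.001,0,0]],"roll":[0,0,0,0,0,0,0,0],"grip":[0,0,0,0,0,0,0,0]}' >/dev/null; python3 pf.py
```

```text
t 26.2 push 16.32 Fz 1.24 tool cx -0.184 cy 0.0851 z 0.0083
```

```bash
python3 -c "
from h import *
p=get_image('wrist');cv2.imwrite('pics/m_wrist.png',p['frame'][:,:,::-1])
s=observe();print(s['ft_force'],s['wrist_torque'])
p=get_image('scene');cv2.imwrite('pics/m_scene.png',cv2.resize(p['frame'][90:250,230:430,::-1],None,fx=3.6,fy=3.6,interpolation=cv2.INTER_CUBIC))"; python3 pf.py
```

```text
[  5.77318219 -15.75830308   3.43056507] [-2.33836144 -0.84094802  0.04264829]
t 26.3 push 16.26 Fz 2.22 tool cx -0.184 cy 0.0851 z 0.0083
```

View pics/m_wrist.png

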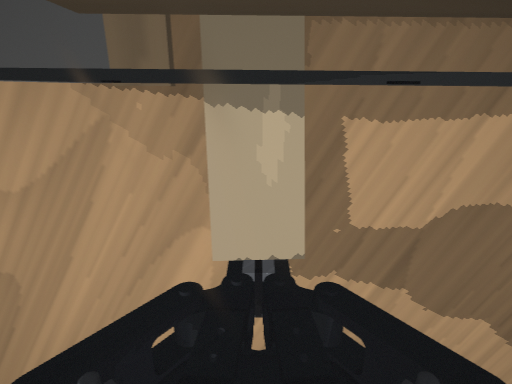

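View pics/m_scene.png

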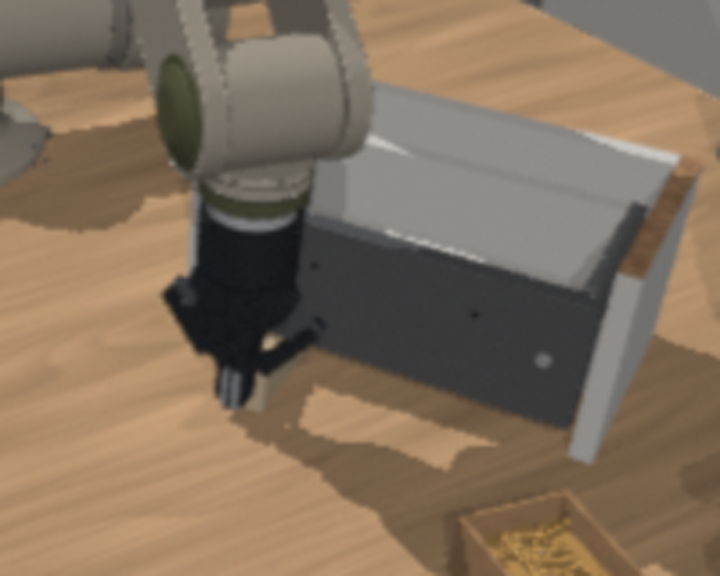

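```bash
python3 -m crank '{"slide":[[0.0003,0,0],[0.0006,0,0],[0.001,0,0],[0.001,0,0],[0.001,0,0],[0.001,0,0],[0.001,0,0],[0.001,0,0]],"roll":[0,0,0,0,0,0,0,0],"grip":[0,0,0,0,0,0,0,0]}' >/dev/null; python3 pf.py
```

```text
t 27.1 push 18.38 Fz 1.53 tool cx -0.1835 cy 0.0849 z 0.0084
```

```bash
python3 -m crank '{"slide":[[-0.001,0,0],[-0.002,0,0],[-0.003,0,0],[-0.004,0,0],[-0.005,0,0],[-0.006,0,0],[-0.008,0,0],[-0.01,0,0]],"roll":[0,0,0,0,0,0,0,0],"grip":[0,0,0,0,0,0,0,0]}' >/dev/null; python3 pf.py; python3 -c "
from h import *
p=get_image('wrist');cv2.imwrite('pics/n_wrist.png',p['frame'][:,:,::-1])"
```

```text
t 27.9 push 0.34 Fz -0.64 tool cx -0.1897 cy 0.0861 z 0.0072
```

View pics/n_wrist.png

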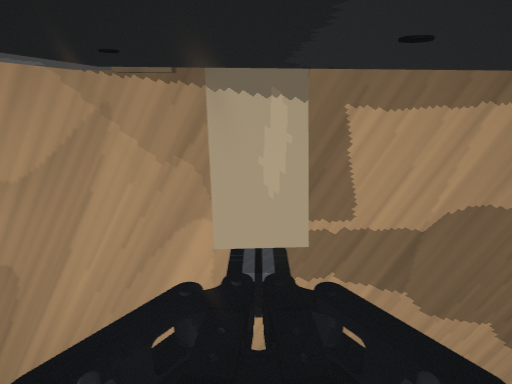

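```bash
python3 -m crank '{"slide":[[0.002,0,0],[0.004,0,0],[0.006,0,0],[0.007,0,0],[0.008,0,0],[0.0085,0,0],[0.009,0,0],[0.009,0,0]],"roll":[0,0,0,0,0,0,0,0],"grip":[0,0,0,0,0,0,0,0]}' >/dev/null; python3 pf.py
```

```text
t 28.75 push 14.49 Fz -4.07 tool cx -0.1835 cy 0.0857 z 0.0075
```

```bash
python3 -m crank '{"slide":[[-0.001,0,0],[-0.002,0,0],[-0.004,0,0],[-0.008,0,0],[-0.015,0,0],[-0.025,0,0],[-0.035,0,0],[-0.045,0,0]],"roll":[0,0,0,0,0,0,0,0],"grip":[0,0,0,0,0,0,0,0]}' >/dev/null; python3 -m crank '{"slide":[[-0.02,0,-0.01],[-0.04,0,-0.03],[-0.06,0,-0.06],[-0.08,0,-0.09],[-0.1,0,-0.12],[-0.12,0.02,-0.15],[-0.14,0.04,-0.18],[-0.15,0.06,-0.2]],"roll":[0,0,0,0,0,0,0,0],"grip":[0,0,0,0,0,0,0,0]}' >/dev/null; python3 st.py; python3 -c "
from h import *
for n in('wrist','scene','top'):
  p=get_image(n);cv2.imwrite(f'pics/o_{n}.png',p['frame'][:,:,::-1])"
```

```text
t 30.35 pos [ 0.668  -0.1299  0.2098] yaw 120.04 q [-20.9  36.2  52.8  -0.   90.9 -51. ] F [ 0.56 -0.24 -0.44] g -0.0002
```

View pics/o_scene.png

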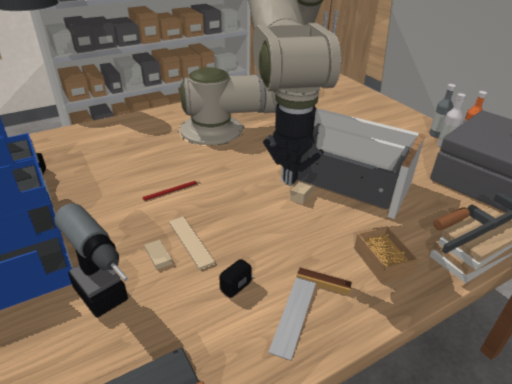

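View pics/o_wrist.png

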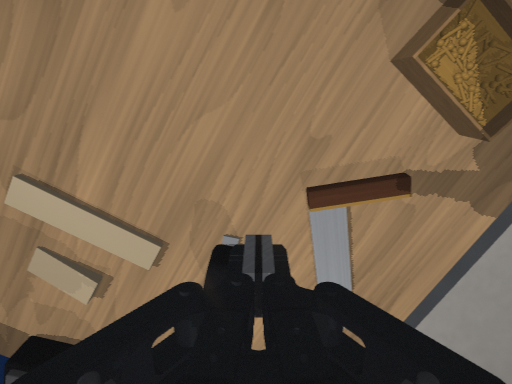

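```bash
python3 -m crank '{"slide":[[0,-0.04,0],[0,-0.08,0],[0,-0.12,0],[0,-0.16,0],[0,-0.2,0],[0,-0.24,0],[0,-0.28,0],[0,-0.3,0]],"roll":[0,0,0,0,0,0,0,0],"grip":[0,0,0,0,0,0,0,0]}' >/dev/null; python3 st.py; python3 - <<'E'
from fit import *
for n,(a,b,c,d) in(('scene',(90,250,240,440)),('top',(140,300,70,290))):
  p=get_image(n);cv2.imwrite(f'pics/q_{n}.png',cv2.resize(p['frame'][a:b,c:d,::-1],None,fx=3.6,fy=3.6,interpolation=cv2.INTER_CUBIC))
E
python3 wf.py top 0.47 0.095 119
```

```text
t 31.3 pos [ 0.4039 -0.279   0.2064] yaw 120.02 q [-48.5  17.2  85.8  -0.   77.1 -78.5] F [-0.35 -0.57 -0.05] g -0.0003
top 0.49 [0.4651 0.0992] 119.95 rms 1.1
```

View pics/q_scene.png

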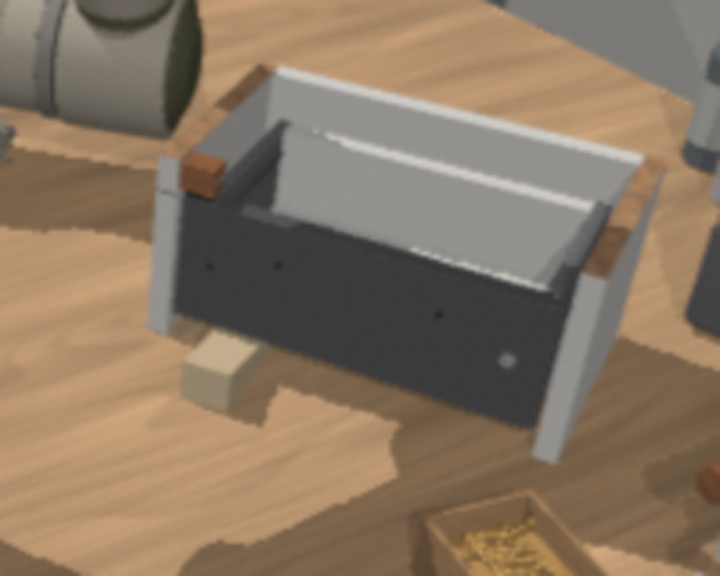

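View pics/q_top.png

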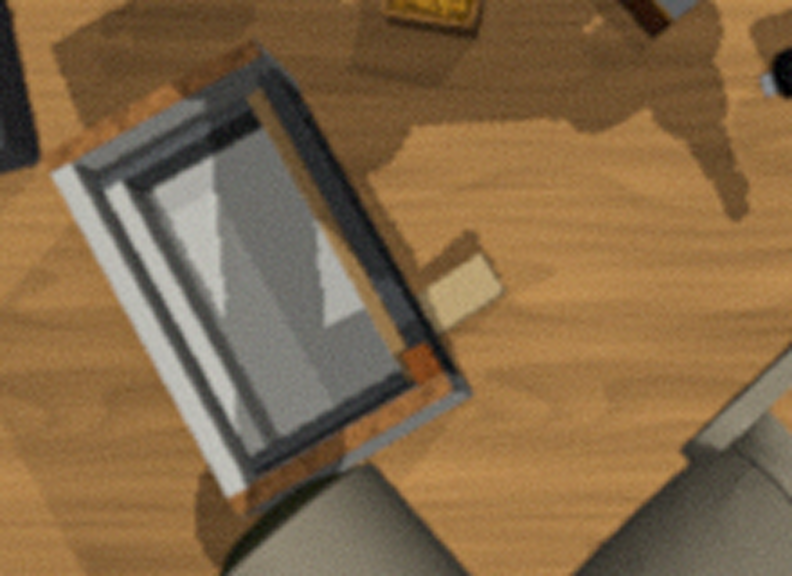

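```bash
python3 -c "
from rig import *
print(close_job())"
```

```text
the job is handed in; nothing more can be done
None
```

I handed the job in at about 31 s, with the front raised to the height stop by the long wedge alone. By my estimate it bears on the stop with about 6 to 7 N. I have no direct reading of that force.

**What I did:** I picked up the long wedge, turned it in line with the cabinet and set it down. I slid it under the dropped end about 85 mm on the dropped side of the cabinet's middle. I then let go and pushed on its butt with closed fingers in small steps. The push stayed at about 5.5 N until the front met the stop. I stopped at 18.4 N, about 2.3 mm of wedge travel after contact.

**Last checks:**
- **Force on the stop:** the push rise and the travel both point to about 6 to 7 N.
- **Wedge holding:** after letting go I pushed the butt again to 14.5 N. It had not backed out and did not slip forward.
- **Pictures:** with the arm clear, the front's top edge meets the stop's pad. The wedge lies on the bench clear of the corner packer, and I saw nothing else out of place in the last pictures.

**Uncertain or in disagreement:**
- **Cameras:** the scene and top cameras placed things a few millimetres apart. I relied on the top camera and on force feedback.
- **Final wedge fit:** the fit in the last top picture was poor (confidence 0.49), with the wedge partly hidden under the front.
- **Upward friction:** the second push put about 4 N of upward friction on the butt. The last step of the pushing-in did not (1.5 N the other way), so I expect no lasting lift.

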